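# Dock the suction jar and throw its locking lever

### The arm

A 6-joint arm with a two-finger parallel gripper is mounted at the origin on the work surface. World frame = base frame: x ahead of the robot, y to its left, z up, the work surface at z = 0. Lengths are in m, angles in rad, forces in N, time in s.
With the tool pointing down it reaches from about 0.275 to 1 m from the base axis. Payload 8.4 kg.
Tool frame: the origin (TCP) lies at the very end of the fingers, on their centre line; the grasp point (between the pads) lies 19 mm behind it (bot.grasp_offset is the distance from the TCP to the grasp point, in m); z points along the fingers, y is the line along which they close (so a half turn about z gives the same grasp; the last joint's range is limited). The gripper opens to 85 mm and grips with 20 to 120 N. Pads are 22 mm wide; open, the fingers measure 114 mm over their backs; the gripper's body (76 mm by 85 mm) begins 54 mm behind the grasp point. The pads swing forward as they close: fully open they stand 13 mm farther back than shut.
Start: joints at [-1.313, 0.353, 1.633, -0, 1.155, -0.002], TCP at [0.161, -0.604, 0.231] pointing down, gripper open.
Joint ranges: [-2.63, 2.63], [-0.92, 2.1], [0.06, 2.66], [-1.3, 4.44], [0, 2.69], [-3.02, 3.02]. Speed limits (rad/s): [2.22, 2.22, 2.79, 3.14, 3.14, 3.14].

### API

Orientations are given as a unit quaternion [w, x, y, z].
In Python, from workcell import bot gives the robot as it stands.
- The arm moves only by the tool apply_moves, never from a script. Its argument "moves" is text: rows parted by semicolons, each of 5 numbers parted by spaces: the shift along the tool's x, y, z as a fraction of full scale, then the turn about the tool's z as a fraction of full scale, then the opening in per cent of the stroke, from 0 (shut) to 100 (fully open). A call has 1 to 20 rows; each row shifts and turns the commanded pose from where the row before left it, along the tool's axes as they then stand; what a row does not reach is not made up. Full scale, the value 1, is 0.04 m for a shift and 0.12 rad for a turn. A row lasts 1/8 s, in which the tool goes at most 62.5 mm and 10.7 degrees, less where a joint would pass 70% of its speed; a pose out of reach is approached as far as the arm can. A call with a number of a shift or a turn outside -1 to 1 is refused whole. A call with a gripper value outside its range is refused whole. The fingers move at their own pace and stop on an object; "force" is the grip in N (left out, the last holds). Time passes only in rows, so rows that do not move let the fingers close. It gives the time, the measured TCP pose, the force, the opening and the grip force at its end, in the units of the state.
- bot.sense(): the state, without advancing time (a new reading comes with each control period).
- bot.get_image(name): name is "side" or "top" or "wrist"; returns a dict with "pixels" (400x640x3 uint8, red, green, blue), "K" (3x3 intrinsics, pixels), "R" (3x3) and "t" (3): a world point X has camera coordinates R X + t. Camera axes: x right, y down, z forward; pixel columns grow to the right and rows downward; lengths in m; the calibration is good to about 2 mm. The wrist camera is an equidistant fisheye: a pixel r from the principal point sees the ray r / f radians off the axis. A picture is of the moment at which its call begins. There is no depth.
- bot.close_job(): hands the job in; it is judged then, once.
Trained networks look in a picture, given as the dict that the camera call returned (one of the last four; its "shot" number tells which), for a name from the list of things; names that differ only in an ending like _2 or _b are one class to them, and where a whole thing is asked for, a point or a joint stands for the part that bears it (a point fixed in the world has none). Each returns a list of dicts, best first, with "p" (0 to 1); they miss things now and then, are a little off and sometimes report something else, mostly with a low value. They report only what shows in the picture. A call takes as long as a camera call.
- bot.find_in(target, picture): "pixel" ([column, row] in pixels, amid what is visible of it).
- bot.landmark_of(target, picture): "pixel" ([column, row] in pixels: a listed point, or the origin of a listed thing).
The state is a dict: "t": time; "joint_positions": joint angles; "qvel": joint speeds; "effort": joint torques, N m; "ee_pos": TCP position; "eef_rot": TCP orientation; "contact_force": force on the tool from outside, world axes, zero at the start; "torque": the same for the moment, N m; "grip_width": finger opening in m; "grip_force": force on a finger pad.
Only numpy, scipy, OpenCV 4.12 (cv2) and the standard library are available. Lean on these libraries where they do the work, as an engineer would, in place of code of your own. Each camera call takes 0.05 s, during which the arm holds its last target. There are 200 camera calls.

### The job

Push the blue-lidded suction jar along its wire-railed dock until it sits fully home against the white pump, then push the red-knobbed locking lever over past its centre so that it snaps down across the front of the jar. Only push, with the fingertips or the outside of the fingers: do not pick the jar up or tip it over, leave the spray bottle, tape roll and torch where they stand, and finish with the hand clear of everything.

Things in the scene. Friction and masses are not known exactly. Their poses are not given: they have to be found in the camera images.
- dock: Fixed dock of a suction unit. Origin: on the table, on the centre line of the jar's channel. +x: the way the jar slides home (yaw 70 to 107 degrees, so roughly to the robot's left); +y: the lever's side, towards the robot; z up. Grey plate 285 x 130 mm, 8 mm thick, from x = -108 to 178 mm; the jar stands on it. All 'dock (x, y, z)' below are in this frame.
- pump_face (a point): Centre of the face of the white pump that is the jar's stop, at dock (72, 0, 50) mm. The pump fills dock x = 72 to 172 mm, y = -70 to 70 mm, up to z = 133 mm with the gauge and button on its top.
- channel_mouth (a point): Open end of the jar's channel, on the plate's top, at dock (-95, 0, 8) mm. Two white wire rails, 8 mm thick with tops at z = 37 mm, run along dock y = -51 and +51 mm from here to the pump and leave a channel 94 mm wide (a little flared at this end).
- jar: Loose suction jar: upright cylinder 84 mm in diameter, 85 mm high (89 with two flat white caps), pale smooth plastic that slides easily, blue lid, 0.2 to 0.42 kg. Origin: centre of its underside. Starts in the channel 35 to 80 mm short of home. Fully home (touching the pump) its origin is at dock x = 30 mm and the lever passes in front of it; short of that it is in the lever's way.
- latch (a joint): Lever angle (rad) about a pivot parallel to dock x: 0 = open, leaning 0.5 rad outward (dock +y); 0.5 = upright, dead centre; 1.4 = locked, leaning 0.9 rad over the channel (dock -y), across the jar's front. A spring drives it from dead centre to either end: it takes 2 to 4 N near the knob to push it off the open end, and past upright it snaps to 1.4 by itself.
- latch_knob (a point): Centre of the red ball knob (24 mm in diameter) at the end of the lever, a 12 mm steel rod; the knob's centre is 100 mm from the pivot. Open: dock (-28, 123, 118) mm; upright: (-28, 75, 130) mm; locked: (-28, -3, 92) mm.
- latch_pivot (a point): Lever pivot, fixed, at dock (-28, 75, 30) mm, in a dark bracket that fills dock x = -53 to -3 mm, y = 55 to 101 mm, up to z = 42 mm.
- spray: Bystander: loose green bottle with a white cap, 52 mm in diameter, 140 mm high, upright. Origin: centre of its underside.
- tape: Bystander: loose orange tape roll lying flat, 72 mm in diameter, 25 mm high. Origin: centre of its underside.
- torch: Bystander: loose yellow pocket torch with a black head, lying, 121 mm long along its x (from -60 to +61 mm), 28 mm wide, 26 mm high. Origin: on its underside near the middle.

How it is judged:
On the way, in this order (a step that is already met when the one before it is completed fails the run):
1. the jar is pushed fully home against the pump (x of jar in the frame of dock above 0.024 m and z of jar in the frame of dock below 0.014 m and angle between jar's own z axis and vertical below 0.1 rad and value of joint latch below 0.6 rad), for 0.2 s.
2. the lever is flipped past centre and snapped to its locked end (value of joint latch above 1.3 rad), for 0.2 s.
At the end, for the whole second after the job is handed in: The jar stands upright on the dock, within 6 mm of touching the pump (dock x above 24 mm), and at rest; the lever is at its locked end (joint above 1.3 of 1.4 rad) (x of jar in the frame of dock above 0.024 m and z of jar in the frame of dock below 0.014 m and angle between jar's own z axis and vertical below 0.1 rad and value of joint latch above 1.3 rad and linear speed of jar below 0.02 m/s).
It fails at once if the jar is lifted more than 12 mm off the dock plate (z of jar in the frame of dock above 0.02 m).
It fails at once if the jar is tipped by more than 0.35 rad (angle between jar's own z axis and vertical above 0.35 rad).
It fails at once if the spray bottle is moved by more than 25 mm (distance of spray from where it was at the start of the episode above 0.025 m).
It fails at once if the tape roll is moved by more than 25 mm (distance of tape from where it was at the start of the episode above 0.025 m).
It fails at once if the torch is moved by more than 25 mm (distance of torch from where it was at the start of the episode above 0.025 m).
It also fails if it takes over 45 s, if anything falls off the work surface, if the arm or the gripper's body presses on something with over 40 N, if the wrist force passes 120 N, or if a joint passes its speed limit or range.

## Working session

There is one attempt and no reset: what is moved stays moved. The work goes in short steps, Python scripts to look and compute and a tool call to move; the robot and the scene stay as the last step left them, time stands still between calls to the robot, and variables do not carry over. Pictures are saved under pics/ and viewed, at most 10 in all, crops included, and the job is handed in when it is done.

Besides the shell and the picture viewer there is one more tool, called after "Call:" as a command line: name --argument value ..., lists and objects as JSON in quotes. apply_moves: Moves the arm, as the interface text tells. Shift numbers are shares of 0.04 m and turn numbers shares of 0.12 rad, none past 1 either way. Its arguments: {"type":"object","properties":{"moves":{"type":"string"},"force":{"type":"number"}},"required":["moves"]}

```bash
mkdir -p pics; cat > h.py <<'E'
import numpy as np, cv2
from workcell import bot
from scipy.optimize import least_squares
def proj(im,X):
    c=im["R"]@np.asarray(X,float)+im["t"]; p=im["K"]@c; return p[:2]/p[2]
def ray(im,px):
    d=im["R"].T@np.linalg.solve(im["K"],[px[0],px[1],1.]); return -im["R"].T@im["t"],d
def atz(im,px,z):
    o,d=ray(im,px); return o+d*(z-o[2])/d[2]
E
python3 - <<'E'
from h import *
s=bot.sense(); print(s["ee_pos"],s["eef_rot"],s["t"],s["grip_width"])
ims={n:bot.get_image(n) for n in("side","top")}
for n,im in ims.items():
    cv2.imwrite(f"pics/{n}0.png",im["pixels"][...,::-1])
    print(n, -im["R"].T@im["t"])
    for t in["dock","pump_face","channel_mouth","jar","latch_knob","latch_pivot","spray","tape","torch"]:
        print(t,[(np.round(d["pixel"]).tolist(),round(d["p"],2)) for d in bot.landmark_of(t,im)[:2]])
E
```

```text
[ 0.16043658 -0.60357085  0.23058812] [-6.65271221e-04  9.91577404e-01  1.29513722e-01 -7.15781141e-05] 0.0 0.08554253069546416
side [0.2834692  0.56646062 0.46796365]
dock [([187.0, 268.0], 0.74), ([291.0, 247.0], 0.56)]
pump_face []
channel_mouth [([255.0, 224.0], 0.61)]
jar [([279.0, 238.0], 0.69)]
latch_knob [([317.0, 167.0], 0.55)]
latch_pivot [([306.0, 213.0], 0.94)]
spray [([378.0, 225.0], 0.81)]
tape [([187.0, 270.0], 0.63)]
torch [([249.0, 339.0], 0.61), ([289.0, 246.0], 0.19)]
top [0.42970286 0.04294878 0.93181192]
dock [([296.0, 182.0], 0.61)]
pump_face [([292.0, 212.0], 0.78)]
channel_mouth [([304.0, 145.0], 0.88)]
jar [([303.0, 172.0], 0.72), ([334.0, 178.0], 0.63)]
latch_knob [([356.0, 171.0], 0.61)]
latch_pivot [([334.0, 178.0], 0.87)]
spray [([366.0, 232.0], 0.56)]
tape [([234.0, 129.0], 0.85)]
torch [([202.0, 215.0], 0.61)]
```

View pics/side0.png

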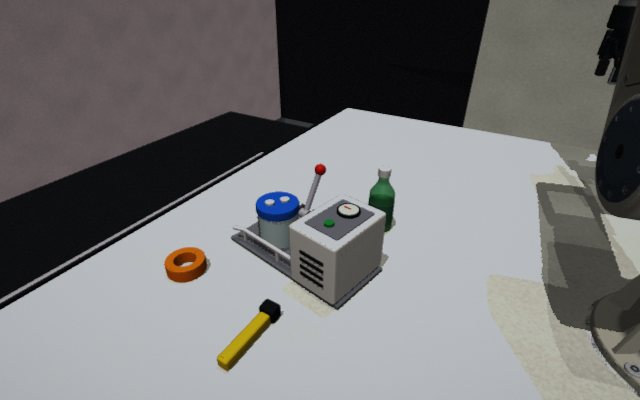

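View pics/top0.png

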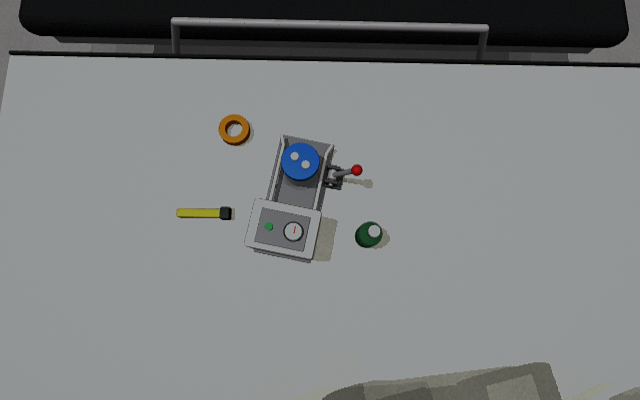

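```bash
cat > fit.py <<'E'
from h import *
T=bot.get_image("top"); S=bot.get_image("side")
P={"pump_face":(.072,0,.05),"channel_mouth":(-.095,0,.008),"latch_pivot":(-.028,.075,.03),"latch_knob":(-.028,.123,.118)}
obs=[]
for n,im in(("t",T),("s",S)):
    for k,v in P.items():
        r=bot.landmark_of(k,im)
        if r and r[0]["p"]>.5: obs.append((im,np.array(v),r[0]["pixel"],n+k))
def w(q,v):
    c,s=np.cos(q[2]),np.sin(q[2]); return np.array([q[0]+c*v[0]-s*v[1],q[1]+s*v[0]+c*v[1],v[2]])
f=lambda q:np.concatenate([proj(im,w(q,v))-px for im,v,px,_ in obs])
r=least_squares(f,[.45,-.1,1.5],loss="soft_l1")
print("dock",r.x,np.degrees(r.x[2])); 
for o,e in zip(obs,f(r.x).reshape(-1,2)): print(o[3],e.round(1))
np.save("dock.npy",r.x)
def inv(q,X):
    c,s=np.cos(q[2]),np.sin(q[2]); d=np.array(X[:2])-q[:2]; return np.array([c*d[0]+s*d[1],-s*d[0]+c*d[1]])
for im,n in((T,"t"),(S,"s")):
  for k,z in(("jar",.008),("spray",0),("tape",0),("torch",0)):
    for d in bot.landmark_of(k,im)[:1]:
        X=atz(im,d["pixel"],z); print(n,k,X.round(3),"dock",(inv(r.x,X)*1000).round(),round(d["p"],2))
for k in("mouth",):
    print({n:w(r.x,v).round(3) for n,v in P.items()})
E
python3 fit.py
```

```text
dock [0.62849189 0.08264789 3.00197528] 172.0005136473389
tpump_face [-0.3  1.2]
tchannel_mouth [1.  0.4]
tlatch_pivot [-3.8 -1.3]
tlatch_knob [-1.3 -1.3]
schannel_mouth [ 2.7 -0.5]
slatch_pivot [-1.6 -0.4]
slatch_knob [ 4.  -3.2]
t jar [0.658 0.08  0.008] dock [-30.  -2.] 0.77
t spray [ 0.51  -0.075  0.   ] dock [ 96. 173.] 0.6
t tape [0.757 0.237 0.   ] dock [-106. -171.] 0.97
t torch [0.548 0.3   0.   ] dock [ 110. -204.] 0.85
s jar [0.665 0.069 0.008] dock [-39.   9.] 0.83
s spray [ 0.508 -0.085  0.   ] dock [ 96. 183.] 0.66
s tape [0.755 0.238 0.   ] dock [-103. -172.] 0.64
s torch [0.557 0.303 0.   ] dock [ 101. -208.] 0.61
{'pump_face': array([0.557, 0.093, 0.05 ]), 'channel_mouth': array([0.723, 0.069, 0.008]), 'latch_pivot': array([0.646, 0.004, 0.03 ]), 'latch_knob': array([ 0.639, -0.043,  0.118])}
```

The fit gives a dock yaw of about 172°, but the brief says 70–107°. In the pictures the pump sits nearer the robot, with the jar beyond it and the knob at (356,170) in top. I'll check the camera calibration against the known robot before trusting either value.

```bash
python3 - <<'E'
from h import *
T=bot.get_image("top"); S=bot.get_image("side"); W=bot.get_image("wrist")
tcp=bot.sense()["ee_pos"]
for n,im in(("top",T),("side",S)):
    print(n,im["R"].round(3).tolist(),im["K"].round(1).tolist(),"tcp",proj(im,tcp).round(),"base",proj(im,[0,0,0]).round(), "base+.2z",proj(im,[0,0,.2]).round())
    print({a:proj(im,p).round().tolist() for a,p in {"(.4,0)":[.4,0,0],"(.6,0)":[.6,0,0],"(.4,.2)":[.4,.2,0]}.items()})
cv2.imwrite("pics/w0.png",W["pixels"][...,::-1]); print(W["R"].round(3).tolist(),(-W["R"].T@W["t"]).round(3))
E
```

```text
top [[0.004, -0.999, 0.032], [-0.982, -0.01, -0.19], [0.19, -0.03, -0.981]] [[402.4, 0.0, 327.6], [0.0, 402.4, 191.8], [0.0, 0.0, 1.0]] tcp [710. 440.] base [333. 481.] base+.2z [339. 546.]
{'(.4,0)': [333.0, 283.0], '(.6,0)': [334.0, 196.0], '(.4,.2)': [245.0, 283.0]}
side [[-0.855, -0.519, -0.003], [-0.269, 0.449, -0.852], [0.444, -0.727, -0.523]] [[374.1, 0.0, 312.2], [0.0, 374.1, 202.7], [0.0, 0.0, 1.0]] tcp [602.  85.] base [691. 358.] base+.2z [783. 247.]
{'(.4,0)': [416.0, 263.0], '(.6,0)': [324.0, 231.0], '(.4,.2)': [373.0, 338.0]}
[[0.256, -0.967, 0.002], [-0.914, -0.242, 0.326], [-0.315, -0.085, -0.945]] [ 0.242 -0.583  0.373]
```

View pics/w0.png

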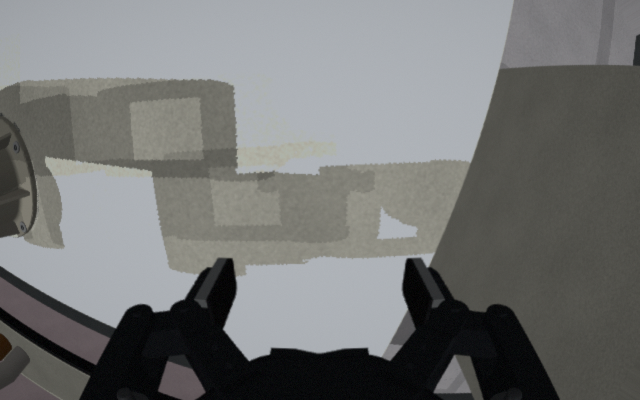

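The projected TCP at (602,85) in side falls on the gripper, so the calibration holds. The dock really faces about 172°: home is towards the robot and the lever is on its right. The brief's 70–107° is wrong for this scene, so I'll go by the images. Next I turn the hand into line with the dock, close it, and go above for a close look.

Call:
apply_moves --moves "0 0 -0.2 0.85 0;0 0 -0.2 0.85 0;0 0 -0.1 0.85 0;0 0 0 0.8 0;0.6 -1 0 0 0;0.6 -1 0 0 0;0.6 -1 0 0 0;0.6 -1 0 0 0;0.6 -1 0 0 0;0.6 -1 0 0 0;0.6 -1 0 0 0;0.6 -1 0 0 0;0.6 -1 0 0 0;0.6 -1 0 0 0;0.6 -1 0 0 0;0.6 -1 0 0 0;0.6 -1 0 0 0;0.6 -1 0 0 0;0.6 -1 0 0 0;0.6 -1 0 0 0"

```text
t: 4.55
ee_pos: [0.6323, -0.0236, 0.2514]
eef_rot: [0.0, 0.997, -0.071, 0.0]
contact_force: [0.7, 0.1, 0.9]
grip_width: 0.0001
grip_force: 0.0
```

Call:
apply_moves --moves "0.5 -1 0 0 0;0.5 -1 0 0 0;0 0 0 0 0;0 0 0 0 0"

```text
t: 5.05
ee_pos: [0.6818, 0.0483, 0.2509]
eef_rot: [0.0, 0.997, -0.071, -0.0]
contact_force: [0.9, -0.5, -0.5]
grip_width: -0.0
grip_force: 0.0
```

```bash
python3 - <<'E'
from h import *
s=bot.sense(); print(s["ee_pos"],s["t"])
W=bot.get_image("wrist"); cv2.imwrite("pics/w1.png",W["pixels"][...,::-1]); np.savez("w1.npz",**{k:W[k] for k in("pixels","K","R","t")})
for t in["pump_face","channel_mouth","jar","latch_knob","latch_pivot"]:
    print(t,[(np.round(d["pixel"],1).tolist(),round(d["p"],2)) for d in bot.landmark_of(t,W)[:2]])
E
```

```text
[0.68180621 0.04831219 0.2508982 ] 5.05
pump_face [([293.5, 266.8], 0.71)]
channel_mouth [([301.2, 129.9], 0.61)]
jar [([299.2, 181.0], 0.68)]
latch_knob [([413.2, 218.0], 0.8), ([300.5, 181.2], 0.41)]
latch_pivot [([358.3, 186.9], 0.93)]
```

View pics/w1.png

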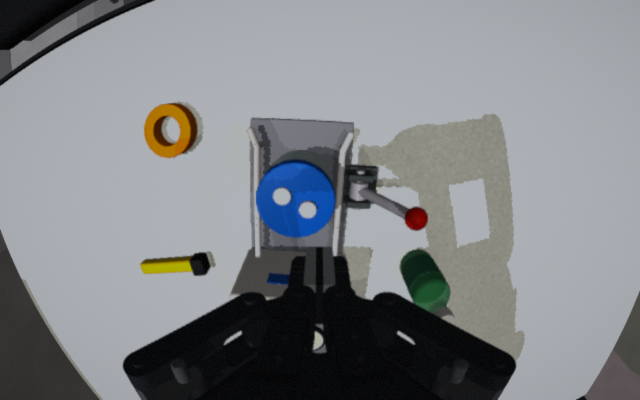

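The wrist view shows the plate's mouth corners at (251,119) and (353,122), the blue lid at (296,198) and the red knob at (416,218). The tool is well in line with the dock. I'll fit the dock and jar from these, with the lid and knob found by colour.

```bash
cat > fit2.py <<'E'
from h import *
import sys
def pw(im,X):
    c=im["R"]@np.asarray(X,float)+im["t"]; th=np.arctan2(np.hypot(c[0],c[1]),c[2]); u=c[:2]/np.hypot(c[0],c[1])*th
    return im["K"][:2,:2]@u+im["K"][:2,2]
W=dict(np.load("w1.npz")); T=bot.get_image("top")
def cen(im,lo,hi):
    h=cv2.cvtColor(im["pixels"],cv2.COLOR_RGB2HSV); m=cv2.inRange(h,lo,hi)
    n,l,st,c=cv2.connectedComponentsWithStats(m); i=1+np.argmax(st[1:,4]); 
    return c[i] if "min" not in sys.argv else cv2.minEnclosingCircle(np.argwhere(l==i)[:,::-1].astype(np.float32))[0]
red=((0,180,80),(6,255,255)); blue=((108,180,60),(125,255,255))
def w(q,v):
    c,s=np.cos(q[2]),np.sin(q[2]); return np.array([q[0]+c*v[0]-s*v[1],q[1]+s*v[0]+c*v[1],v[2]])
knob=(-.028,.123,.118)
kw,kt=cen(W,*red),cen(T,*red); 
obs=[(pw,W,(-.108,-.065,.008),(251,119),1),(pw,W,(-.108,.065,.008),(353.5,122),1),(pw,W,(-.028,.075,.03),(358.3,186.9),.4),
(pw,W,(-.095,0,.008),(301.2,129.9),.4),(pw,W,knob,kw,1),(proj,T,knob,kt,1.2)]
f=lambda q:np.concatenate([k*(p(im,w(q,v))-px) for p,im,v,px,k in obs])
r=least_squares(f,[.63,.08,3.]); q=r.x; print("dock",q,np.degrees(q[2])); print(f(q).reshape(-1,2).round(1))
np.save("dock.npy",q)
bw,bt=cen(W,*blue),cen(T,*blue); print("px",kw,kt,bw,bt)
# jar: lid top at z=.093
for p,im,px in((pw,W,bw),(proj,T,bt)):
    j=least_squares(lambda a:p(im,w(q,(a[0],a[1],.091)))-px,[-.03,0]).x; print("jar dock",(j*1000).round(1))
k2=least_squares(lambda X:np.concatenate([pw(W,X)-kw,proj(T,X)-kt]),[.64,-.04,.118]).x; print("knob",k2,"fit",w(q,knob))
s=bot.sense(); e=s["ee_pos"]; c,sn=np.cos(q[2]),np.sin(q[2]); d=e[:2]-q[:2]
print("tcp dock",c*d[0]+sn*d[1],-sn*d[0]+c*d[1],e[2])
Q=s["eef_rot"]; print("tool x yaw",np.degrees(2*np.arctan2(Q[2],Q[1])))
E
python3 fit2.py
```

```text
Traceback (most recent call last):
  File "fit2.py", line 15, in <module>
    kw,kt=cen(W,*red),cen(T,*red);
                      ~~~^^^^^^^^
  File "fit2.py", line 9, in cen
    n,l,st,c=cv2.connectedComponentsWithStats(m); i=1+np.argmax(st[1:,4]);
                                                      ~~~~~~~~~^^^^^^^^^^
ValueError: attempt to get argmax of an empty sequence
```

The arm now hides the top view, so I'll use the saved top0.png with the same fixed calibration.

```bash
sed -i 's/T=bot.get_image("top")/T=bot.get_image("top"); T["pixels"]=cv2.imread("pics\/top0.png")[...,::-1].copy()/' fit2.py; python3 fit2.py
```

```text
dock [0.63303562 0.08144612 2.9446465 ] 168.71581642000083
[[-1.2 -0.7]
 [ 0.4  0.9]
 [ 0.1  1.2]
 [-0.1  0.1]
 [-0.4 -0. ]
 [ 1.7 -0.7]]
px [416.75728155 219.07119741] [356.225 169.6  ] [294.77823834 197.21295337] [300.29418345 160.44071588]
jar dock [-35.2   0.4]
jar dock [-28.3  -0.3]
knob [ 0.63603937 -0.0445138   0.11756274] fit [ 0.63642626 -0.04465504  0.118     ]
tcp dock -0.05476249274394893 0.023100419774051806 0.2515309004478703
tool x yaw -8.187251747842783
```

Call:
apply_moves --moves "0 0 0 0.45 0;0.7 -0.3 0 0 0;0.65 -0.3 0 0 0;0 0 1 0 0;0 0 1 0 0;0 0 1 0 0;0 0 1 0 0;0 0 0.8 0 0;0 0 0.4 0 0;0 0 0 0 0"

```text
t: 6.7
ee_pos: [0.7394, 0.0615, 0.0424]
eef_rot: [0.0, 0.995, -0.098, -0.001]
contact_force: [-0.5, 0.1, -0.1]
grip_width: -0.0001
grip_force: 0.0
```

```bash
cat > st.py <<'E'
from h import *
q=np.load("dock.npy"); s=bot.sense(); e=s["ee_pos"]; c,sn=np.cos(q[2]),np.sin(q[2]); d=e[:2]-q[:2]
print("tcp dock",np.round([c*d[0]+sn*d[1],-sn*d[0]+c*d[1],e[2]],4),s["t"],s["contact_force"].round(1) if hasattr(s["contact_force"],"round") else s["contact_force"])
Q=s["eef_rot"]; print("tool x yaw",np.degrees(2*np.arctan2(Q[2],Q[1])))
E
python3 st.py; python3 - <<'E'
from h import *
W=bot.get_image("side"); cv2.imwrite("pics/s2.png",cv2.resize(W["pixels"][120:320,140:460,::-1],None,fx=2,fy=2))
E
```

```text
tcp dock [-0.1082 -0.0012  0.0424] 6.7 [-0.5  0.1 -0.1]
tool x yaw -11.246762881569484
```

View pics/s2.png

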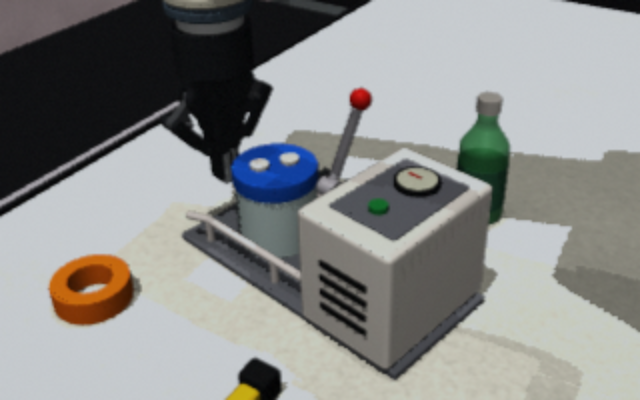

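The fingers stand behind the jar at about (225,160), clear of everything. I'll push gently towards home.

Call:
apply_moves --moves "-0.2 0 0 0 0;-0.2 0 0 0 0;-0.2 0 0 0 0;-0.2 0 0 0 0;-0.2 0 0 0 0;-0.2 0 0 0 0;-0.2 0 0 0 0;-0.15 0 0 0 0;-0.1 0 0 0 0"

```text
t: 7.88
ee_pos: [0.6749, 0.0746, 0.0433]
eef_rot: [0.0, 0.995, -0.098, -0.0]
contact_force: [1.9, -0.4, 0.3]
grip_width: -0.0001
grip_force: 0.0
```

Call:
apply_moves --moves "-0.1 0 0 0 0;-0.1 0 0 0 0;-0.1 0 0 0 0;-0.08 0 0 0 0"

```text
t: 8.38
ee_pos: [0.6601, 0.0775, 0.0432]
eef_rot: [0.0, 0.995, -0.098, -0.0]
contact_force: [0.7, -0.2, -0.3]
grip_width: 0.0001
grip_force: 0.0
```

Call:
apply_moves --moves "-0.06 0 0 0 0;-0.06 0 0 0 0"

```text
t: 8.62
ee_pos: [0.658, 0.0783, 0.044]
eef_rot: [-0.0, 0.995, -0.098, 0.003]
contact_force: [12.2, -1.8, -1.1]
grip_width: -0.0003
grip_force: 0.0
```

The force rose to 12 N at dock x ≈ -25 mm, which is the expected home contact. I'll hold, then back off and look.

Call:
apply_moves --moves "0 0 0 0 0;0 0 0 0 0;0 0 0 0 0;0.4 0 0 0 0;1 0 0 0 0;0.5 0 -0.5 0 0;0 0 -1 0 0;0 0 -1 0 0;0 0 -1 0 0;0 0 -1 0 0;0 0 -0.7 0 0;0 0 0 0 0"

```text
t: 10.12
ee_pos: [0.7316, 0.0635, 0.254]
eef_rot: [-0.0, 0.995, -0.098, 0.002]
contact_force: [0.2, 0.1, -0.6]
grip_width: 0.0001
grip_force: 0.0
```

```bash
python3 st.py; python3 - <<'E'
from h import *
W=bot.get_image("wrist"); cv2.imwrite("pics/w3.png",W["pixels"][...,::-1])
E
```

```text
tcp dock [-0.1001 -0.0017  0.254 ] 10.125 [ 0.2  0.1 -0.6]
tool x yaw -11.244516579143403
```

View pics/w3.png

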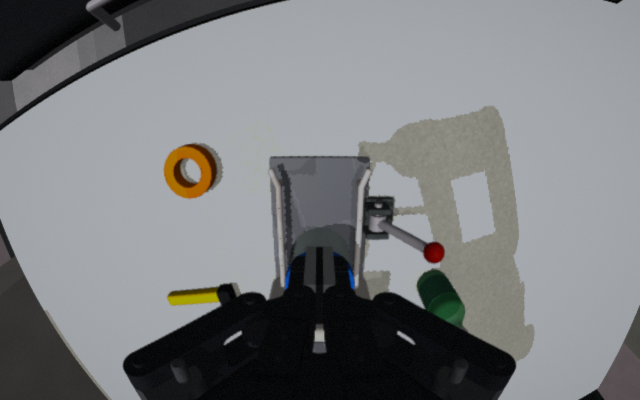

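The jar has moved up to the pump, mostly hidden under the fingers. The lever is still open, with its knob at (434,252). I'll go over to the outside of the knob and come down.

Call:
apply_moves --moves "-0.34 0.88 0 0 0;-0.34 0.88 0 0 0;-0.34 0.88 0 0 0;-0.34 0.88 0 0 0;-0.34 0.88 0 0 0;0 0 0.95 0 0;0 0 0.95 0 0;0 0 0.95 0 0;0 0 0.8 0 0;0 0 0 0 0;0 0 0 0 0"

```text
t: 11.55
ee_pos: [0.6293, -0.0958, 0.1055]
eef_rot: [-0.0, 0.995, -0.098, -0.0]
contact_force: [0.5, -0.1, 0.8]
grip_width: -0.0005
grip_force: 0.0
```

```bash
python3 st.py; python3 - <<'E'
from h import *
W=bot.get_image("side"); cv2.imwrite("pics/s4.png",cv2.resize(W["pixels"][100:300,160:480,::-1],None,fx=2,fy=2))
E
```

```text
tcp dock [-0.031   0.1746  0.1055] 11.55 [ 0.5 -0.1  0.8]
tool x yaw -11.24515995427337
```

View pics/s4.png

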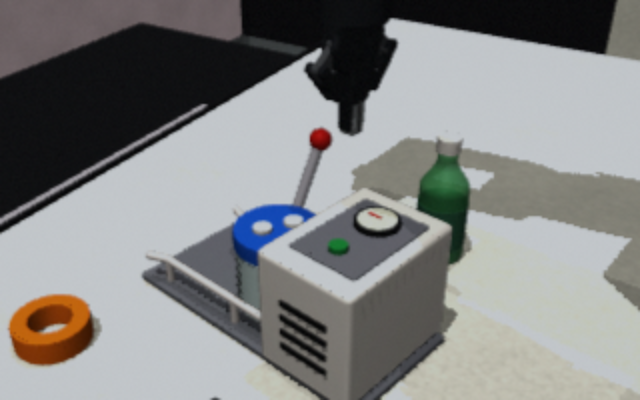

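The jar sits against the pump, and the closed fingers at (350,120) are just outside the knob at (320,138). Now I push the lever over.

Call:
apply_moves --moves "0 -0.3 0 0 0;0 -0.25 0 0 0;0 -0.25 0 0 0;0 -0.25 0 0 0;0 -0.25 0 0 0;0 -0.25 0 0 0;0 -0.25 0 0 0"

```text
t: 12.48
ee_pos: [0.6431, -0.0242, 0.105]
eef_rot: [-0.0, 0.995, -0.098, -0.0]
contact_force: [0.3, -0.5, 0.4]
grip_width: -0.0
grip_force: 0.2
```

Call:
apply_moves --moves "0 -0.2 0 0 0;0 -0.2 0 0 0;0 -0.15 0 0 0;0 0 0 0 0;0 0 0 0 0"

```text
t: 13.1
ee_pos: [0.6474, -0.0037, 0.1053]
eef_rot: [0.0, 0.995, -0.098, -0.0]
contact_force: [0.5, -0.8, -0.1]
grip_width: -0.0002
grip_force: 0.0
```

```bash
python3 st.py
```

```text
tcp dock [-0.0308  0.0807  0.1053] 13.1 [ 0.5 -0.8 -0.1]
tool x yaw -11.240708578162131
```

No force remains, so the lever has probably snapped over. I'll back away sideways and up, then look.

Call:
apply_moves --moves "0 0.9 0 0 0;0 0.9 0 0 0;0 0.5 -0.8 0 0;0 0 -1 0 0;0 0 -1 0 0;0 0.9 -1 0 0;0 1 0 0 0;0 1 0 0 0;0 0 0 0 0;0 0 0 0 0"

```text
t: 14.35
ee_pos: [0.6067, -0.2075, 0.2572]
eef_rot: [-0.0, 0.995, -0.098, -0.0]
contact_force: [-0.1, 0.0, -1.2]
grip_width: -0.0
grip_force: 0.0
```

```bash
python3 st.py; python3 - <<'E'
from h import *
a=bot.get_image("side")["pixels"][100:300,160:480]; b=bot.get_image("top")["pixels"][90:290,160:480]
cv2.imwrite("pics/f5.png",cv2.resize(np.vstack([a,b])[...,::-1],None,fx=1.5,fy=1.5,interpolation=cv2.INTER_CUBIC))
E
```

```text
tcp dock [-0.0307  0.2885  0.2572] 14.35 [-0.1  0.  -1.2]
tool x yaw -11.29087747315577
```

View pics/f5.png

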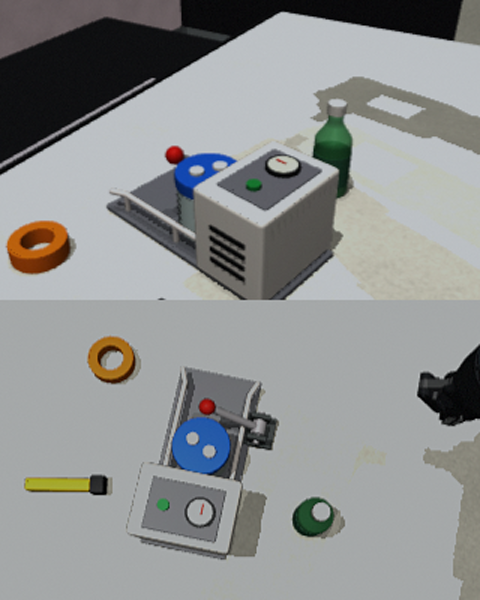

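The lever lies across the jar's front with its knob at (207,407) in the lower panel. The jar is against the pump, nothing else has moved, and the hand is clear. I'll run a quick numeric check, then hand in if it agrees.

```bash
python3 - <<'E'
from h import *
q=np.load("dock.npy"); T=bot.get_image("top"); h=cv2.cvtColor(T["pixels"],cv2.COLOR_RGB2HSV)
c,s=np.cos(q[2]),np.sin(q[2]); ok=[]
for n,lo,hi,z,e in(("knob",(0,180,80),(6,255,255),.092,(-.028,-.003)),("lid",(108,180,60),(125,255,255),.091,(.03,0))):
    m=cv2.inRange(h,lo,hi); _,_,st,ce=cv2.connectedComponentsWithStats(m); p=ce[1+np.argmax(st[1:,4])]
    d=atz(T,p,z)[:2]-q[:2]; x=np.array([c*d[0]+s*d[1],-s*d[0]+c*d[1]]); print(n,x.round(4),"expect",e); ok.append(np.linalg.norm(x-e)<.012)
if all(ok): print(bot.close_job())
E
```

```text
knob [-0.0262 -0.0062] expect (-0.028, -0.003)
lid [0.0204 0.005 ] expect (0.03, 0)
the job is handed in; nothing more can be done
None
```

The jar was pushed in until it pressed against the pump at 12 N, the lever snapped down across its front, the hand is clear and the job is handed in, verdict not shown; the last top-view check put the knob within 4 mm of locked but the lid at dock x ≈ 20 mm (24 needed, 30 = home), which I judged to be colour-centroid error, and the dock's real yaw was about 169°, not the brief's 70–107°, so I followed the images.

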